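Set a mirror to 30 degrees on a sine plate

ROBOT

A 6-joint arm with a two-finger parallel gripper is mounted at the origin on the work surface. World frame = base frame: x ahead of the robot, y to its left, z up, the work surface at z = 0. Lengths are in m, angles in rad, forces in N, time in s.
With the tool pointing down it reaches from about 0.4 to 0.825 m from the base axis. Payload 7 kg.
Tool frame: the origin (TCP) lies at the very end of the fingers, on their centre line; the grasp point (between the pads) lies 19 mm behind it; z points along the fingers, y is the line along which they close (so a half turn about z gives the same grasp; the last joint's range is limited). The gripper opens to 85 mm and grips with 20 to 120 N. Pads are 22 mm wide; open, the fingers measure 114 mm over their backs; the gripper's body (76 mm by 85 mm) begins 54 mm behind the grasp point. The pads swing forward as they close: fully open they stand 13 mm farther back than shut.
Start: joints at [0.288, 0.359, 0.012, 0, -1.224, -0.288], TCP at [0.675, -0, 0.231] pointing down, gripper open.
Joint ranges: [-3.07, 3.07], [-1.43, 2.12], [-1.02, 1.25], [-3.03, 1.67], [-3.05, -0], [-3.03, 3.03]. Speed limits (rad/s): [2.39, 2.39, 3.01, 3.14, 3.14, 3.14].

INTERFACE

Orientations are given as a 3x3 rotation matrix whose columns are the frame's x, y, z axes.
In Python, from plant import monitor, optics, bot, spotter gives the robot as it stands.
- The arm moves only by the tool move_arm, never from a script. Its argument "rows" is a list of rows, each a list of 5 numbers: the shift along the world's x, y, z in cm, then the turn about the world's z in rad, then the closure, from -1 (fully open) to 1 (shut), so that 0 is half open. A call has exactly 10 rows; each row is the pose to reach, as a shift and turn from the pose commanded when the call began; what a row does not reach only later rows make up. A row lasts 1/12 s, in which the tool goes at most 41.7 mm and 7.16 degrees, less where a joint would pass 70% of its speed; a pose out of reach is approached as far as the arm can. A call with a gripper value outside its range is refused whole. The fingers move at their own pace and stop on an object; the grip force is fixed at half the most. Time passes only in rows, so rows that repeat a pose let the fingers close, or fill a call up. It gives the time, the measured TCP pose, the force, the opening and the grip force at its end, in the units of the state.
- monitor.get_state(): the state, without advancing time (a new reading comes with each control period).
- optics.snapshot(name): name is "scene" or "side" or "wrist"; returns the picture (420x560x3 uint8, red, green, blue); there is no depth.
- optics.camera_params(name): a dict with "K" (3x3 intrinsics, pixels), "camera_from_world" (4x4, takes a point from world to camera coordinates). Camera axes: x right, y up, looking along -z (the intrinsics and any distortion apply to the point x, -y, -z); pixel columns grow to the right and rows downward; lengths in m; the calibration is good to about 2 mm. A picture is of the moment at which its call begins: read the wrist's pose just before it. camera_params takes no time and is no camera call; for the wrist camera it gives the pose at the moment of the call.
- bot.finish_job(): hands the job in; it is judged then, once.
Trained networks look in the newest picture that a camera, given by its name, has taken for a name from the list of things; names that differ only in an ending like _2 or _b are one class to them, and where a whole thing is asked for, a point or a joint stands for the part that bears it (a point fixed in the world has none). Each returns a list of dicts, best first, with "score" (0 to 1); they miss things now and then, are a little off and sometimes report something else, mostly with a low value. They report only what shows in the picture. A call takes as long as a camera call. They do not tell look-alikes from the thing itself.
- spotter.silhouettes(name, camera): "region" (420x560 bool, what is visible of it) and "uv" ([column, row] in pixels, amid what is visible of it).
The state is a dict: "clock": time; "joint_pos": joint angles; "joint_velocities": joint speeds; "tau": joint torques, N m; "ee_pos": TCP position; "ee_rot": TCP orientation; "ft_force": force on the tool from outside, world axes, zero at the start; "moment": the same for the moment, N m; "finger_gap": finger opening in m; "gripper_force": force on a finger pad.
Only numpy, scipy, OpenCV 4.12 (cv2) and the standard library are available. Lean on these libraries where they do the work, as an engineer would, in place of code of your own. Each camera call takes 0.05 s, during which the arm holds its last target. There are 200 camera calls.

TASK

Set the small sine plate, with the gold mirror clamped on it, to 30 degrees: raise the plate by its lifting knob (it stays where it is left), bring the tall 50 mm gauge-block stack in from the open end and stand it upright on the base, centred below where the plate's roller comes down, then bring the plate gently down by the knob until the roller bears firmly on the stack, and let go. Handle the plate by its knob only, keep the gripper off the mirror, and leave the short stack and the other things on the bench where they are.

Things in the scene. Friction and masses are not known exactly. Their poses are not given: they have to be found in the camera images.
- sine_base: steel base of the sine plate, screwed to the table: ground block 150 mm long (x), 76 wide (y), 20 high, with a clamping ledge 16 wide and 8 high along each side (screw heads to 13 mm). Origin: centre of its underside. Its -x end is the free, open end, +x the hinge end. Its flat top (z = 20 mm) is where the stack stands, centred at x = -36.6 mm, y = 0: below the roller at 30 degrees
- hinge_axis (a point): middle of the hinge axis: 50 mm towards +x and 30 mm up from the base's origin; axes as the base, the hinge turns about y. The pivot sits between two cheeks 26 mm long and 7 mm thick whose outer faces are 76 mm apart and whose tops are 18 mm above this point
- sine_plate (a joint): angle of the hinged plate, rad: 0 = lying down, roller on the base; grows as the free end rises; stop at 0.80; 30 degrees = 0.524. Stiff pivot (0.6 N m friction): it stays at any angle; about 8 to 10 N at the knob lifts it, 2 to 4 N pushes it down
- top_plate: the hinged aluminium plate, 76 mm wide, 14 mm thick, reaching from the hinge to 122 mm from the hinge axis at its free end. Origin: on the hinge axis; -x: along the plate to its free end; z: square to it (underside at z = 2 mm, top at 16 mm). To be handled by its knob only. Raised, its free end hangs close over the stack's place, so the stack has to come in from the open end with the gripper tilted back
- knob_mid (a point): middle of the lifting knob's head. The knob stands square on the plate's top near its free end: this point is 98 mm from the hinge axis along the plate and 43 mm above it square to the plate. Head: dark steel cylinder, diameter 18, height 20 mm (10 either side), on a stem of diameter 10, 18 mm long. z: out along the knob; y: along the hinge axis; turns with the plate
- roller: hardened steel roller fixed under the plate's free end: diameter 20, length 72 mm. Origin: its centre, 100 mm from the hinge axis (so 50 mm of stack gives 30 degrees); y: along its axis
- mirror: gold-coated flat mirror, 44 x 44 x 7 mm, with its two clamps (61 mm over all along y) on the plate's top, 18 to 62 mm from the hinge axis. Origin: centre of its underside; z: square to the plate. Must not be touched
- slab: dark granite setting slab, 220 (x) x 110 (y) x 20 mm, lying on the table. Origin: centre of its underside. The two stacks stand on it
- tall_stack_mid (a point): centre of the tall stack: square steel gauge blocks wrung into one rigid piece 24 x 24 mm and 50 mm tall, about 0.2 kg, standing upright on the slab, its foot 25 mm below this point. x and y: square to its side faces; z: up
- short_stack_mid (a point): centre of the short stack, for another angle: 24 x 24 mm and 34.2 mm tall, upright on the same slab, 100 to 130 mm from the tall one. To be left alone
- mirror_mount_mid (a point): a bystander: black kinematic mirror mount on a steel pedestal, 103 mm tall, foot 44 mm in diameter; this point is 50 mm above the centre of its foot
- ball_driver_grip (a point): a bystander: ball driver, 170 mm long, lying on the table; this point is on its handle
- sample_tin_mid (a point): a bystander: round aluminium sample tin, 55 mm in diameter, 23 mm tall; this point is at its centre
There are look-alikes about, which are no part of the job. Leave any red or turquoise look-alike of the sine_base alone.

How it is judged:
On the way, in this order (a step that is already met when the one before it is completed fails the run):
1. the plate is raised above 30 degrees, clear of the stack's height (value of joint sine_plate above 0.56 rad), for 0.2 s.
2. the tall stack stands upright on the base below the roller's place, the raised plate not yet on it (x of tall_stack_mid in the frame of sine_base between -0.0456 and -0.0276 m and y of tall_stack_mid in the frame of sine_base between -0.024 and 0.024 m and z of tall_stack_mid in the frame of sine_base between 0.043 and 0.0465 m and angle between tall_stack_mid's own z axis and vertical below 0.03 rad and value of joint sine_plate above 0.545 rad and contact force between the fingers and tall_stack below 0.1 N), for 0.2 s.
At the end, for the whole second after the job is handed in: Plate at 0.512 to 0.536 rad (30 degrees), its roller resting on the tall stack (over 1 N); the stack upright (within 0.03 rad) on the base, its centre within 9 mm of x = -36.6 mm and 24 mm of y = 0 in the base's frame; all at rest (value of joint sine_plate between 0.512 and 0.536 rad and x of tall_stack_mid in the frame of sine_base between -0.0456 and -0.0276 m and y of tall_stack_mid in the frame of sine_base between -0.024 and 0.024 m and z of tall_stack_mid in the frame of sine_base between 0.043 and 0.0465 m and angle between tall_stack_mid's own z axis and vertical below 0.03 rad and contact force between roller and tall_stack above 1 N and linear speed of tall_stack below 0.01 m/s and velocity of joint sine_plate below 0.02 rad/s); the robot touches nothing.
It fails at once if the plate is driven hard onto the stack (more than 30 N between the roller and the tall stack) (contact force between roller and tall_stack above 30 N).
It fails at once if the gripper touches the mirror or its clamps (contact force between any of the fingers, the arm and mirror above 0.5 N).
It fails at once if the plate is pushed by the gripper's body (more than 2 N) or hard by the fingers (more than 8 N) instead of by its knob (contact force between the arm and top_plate above 2 N or contact force between the fingers and top_plate above 8 N).
It fails at once if the short stack is moved (more than 15 mm) (distance of short_stack_mid from where it was at the start of the episode above 0.015 m).
It fails at once if another thing on the bench is moved (more than 25 mm) (distance of any of mirror_mount_mid, ball_driver_grip, sample_tin_mid from where it was at the start of the episode above 0.025 m).
It also fails if it takes over 62 s, if anything falls off the work surface, if the arm or the gripper's body presses on something with over 40 N, if the wrist force passes 120 N, or if a joint passes its speed limit or range.

## Working session

There is one attempt and no reset: what is moved stays moved. The work goes in short steps, Python scripts to look and compute and a tool call to move; the robot and the scene stay as the last step left them, time stands still between calls to the robot, and variables do not carry over. Pictures are saved under pics/ and viewed, at most 10 in all, crops included, and the job is handed in when it is done.

Besides the shell and the picture viewer there is one more tool, called after "Call:" as a command line: name --pt "numbers of a row" for each row, then --argument value for the rest. move_arm: Moves the arm, as the interface text tells. Its arguments: {"type":"object","properties":{"rows":{"type":"array","items":{"type":"array","items":{"type":"number"}}}},"required":["rows"]}

```bash
mkdir -p pics; ls; cat > h.py <<'E'
import numpy as np, cv2
from plant import monitor, optics, bot, spotter
def snap(n,f=None):
    im=optics.snapshot(n)
    if f: cv2.imwrite('pics/'+f+'.png',im[:,:,::-1])
    return im
def proj(n,P):
    c=optics.camera_params(n);T=c['camera_from_world'];P=np.atleast_2d(P)
    p=P@T[:3,:3].T+T[:3,3];p=p*[1,-1,-1];q=p@np.array(c['K']).T
    return q[:,:2]/q[:,2:]
def ray(n,uv,z):
    c=optics.camera_params(n);T=c['camera_from_world'];R=T[:3,:3];o=-R.T@T[:3,3]
    d=np.linalg.inv(c['K'])@[uv[0],uv[1],1];d=R.T@(d*[1,-1,-1]);return o+d*(z-o[2])/d[2]
E
python3 - <<'E'
from h import *
a=snap('scene');b=snap('side')
im=np.hstack([a,b]);cv2.imwrite('pics/a.png',cv2.resize(a,(800,600))[:,:,::-1]);cv2.imwrite('pics/b.png',cv2.resize(b,(800,600))[:,:,::-1])
print(optics.camera_params('scene').keys())
for n in ['scene','side','wrist']:
    if n=='wrist':snap(n)
    for t in ['sine_base','top_plate','knob_mid','roller','mirror','slab','tall_stack_mid','short_stack_mid','mirror_mount_mid','ball_driver_grip','sample_tin_mid']:
        print(n,t,[(round(float(r['score']),2),np.round(r['uv']).tolist(),int(r['region'].sum())) for r in spotter.silhouettes(t,n)])
E
```

```text
pics
dict_keys(['K', 'camera_from_world'])
scene sine_base [(0.9, [300.0, 161.0], 1236), (0.75, [337.0, 207.0], 1899), (0.75, [426.0, 236.0], 2657)]
scene top_plate [(0.7, [302.0, 160.0], 474), (0.6, [337.0, 199.0], 874), (0.59, [427.0, 230.0], 1150)]
scene knob_mid [(0.79, [340.0, 201.0], 1143), (0.63, [303.0, 157.0], 715), (0.57, [429.0, 229.0], 1479)]
scene roller []
scene mirror [(0.78, [430.0, 221.0], 247), (0.71, [341.0, 188.0], 210), (0.46, [299.0, 151.0], 101)]
scene slab [(0.95, [206.0, 265.0], 3565), (0.71, [378.0, 163.0], 568)]
scene tall_stack_mid [(0.92, [183.0, 236.0], 373)]
scene short_stack_mid [(0.82, [225.0, 257.0], 282), (0.32, [109.0, 312.0], 776)]
scene mirror_mount_mid [(0.9, [380.0, 164.0], 640)]
scene ball_driver_grip [(0.73, [383.0, 261.0], 560)]
scene sample_tin_mid [(0.84, [108.0, 315.0], 815)]
side sine_base [(0.83, [268.0, 193.0], 1768), (0.7, [332.0, 173.0], 1529), (0.66, [185.0, 186.0], 1618)]
side top_plate [(0.81, [194.0, 180.0], 640), (0.69, [336.0, 167.0], 567), (0.56, [279.0, 187.0], 668), (0.39, [276.0, 295.0], 4072), (0.33, [269.0, 195.0], 1705)]
[... 433 characters left out ...]
mid [(0.89, [249.0, 150.0], 415)]
side ball_driver_grip [(0.59, [341.0, 200.0], 352)]
side sample_tin_mid [(0.87, [314.0, 382.0], 818)]
wrist sine_base [(0.67, [191.0, 353.0], 4352), (0.54, [512.0, 415.0], 116)]
wrist top_plate [(0.91, [350.0, 310.0], 5383), (0.8, [179.0, 361.0], 1314), (0.53, [514.0, 417.0], 39)]
wrist knob_mid [(0.71, [180.0, 367.0], 1752), (0.62, [358.0, 327.0], 8313), (0.55, [516.0, 419.0], 50)]
wrist roller []
wrist mirror [(0.87, [381.0, 349.0], 2169), (0.66, [181.0, 380.0], 377)]
wrist slab [(0.9, [412.0, 7.0], 3350)]
wrist tall_stack_mid []
wrist short_stack_mid []
wrist mirror_mount_mid []
wrist ball_driver_grip [(0.56, [183.0, 233.0], 2639)]
wrist sample_tin_mid []
```

View pics/a.png

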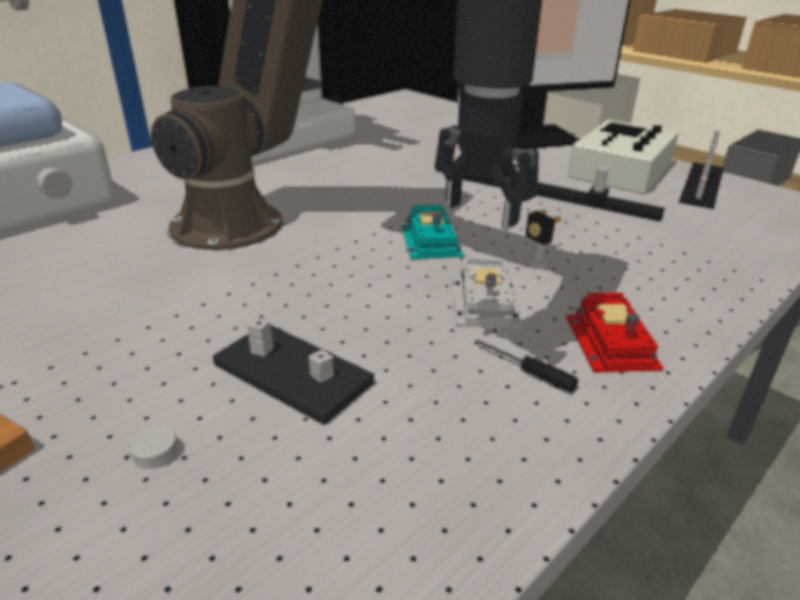

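View pics/b.png

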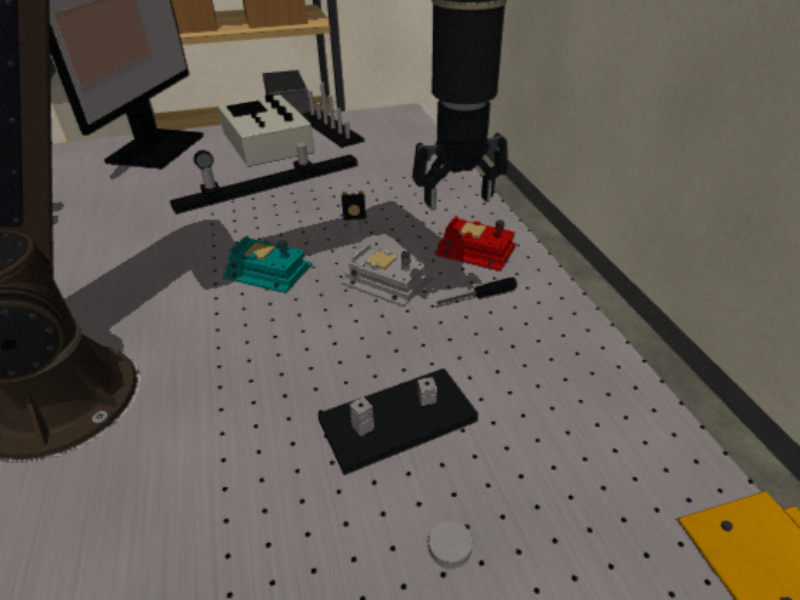

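```bash
python3 - <<'E'
from h import *
print(np.round(proj('wrist',[[.6,0,0]]),0))
for t,z,l in [('mirror',.05,[('scene',(341,188)),('side',(268,184)),('wrist',(381,349))]),('knob',.073,[('scene',(344,197)),('side',(283.5,180.6))]),('tall',.045,[('scene',(183,236)),('side',(255,292))]),('short',.037,[('scene',(225,257)),('side',(296,274))]),('slab',.02,[('scene',(206,265)),('side',(278,295))]),('mount',.05,[('scene',(380,164)),('side',(249,150))]),('driver',.01,[('scene',(383,261)),('side',(341,200))]),('tin',.012,[('scene',(108,315)),('side',(314,382))])]:
    print(t,[np.round(ray(n,u,z),3)[:2].tolist() for n,u in l])
a=snap('wrist','w1')
print(monitor.get_state()['ee_rot'].round(3) if hasattr(monitor.get_state()['ee_rot'],'round') else monitor.get_state()['ee_rot'])
E
```

```text
[[356. 179.]]
mirror [[0.565, 0.18], [0.579, 0.15], [0.577, 0.161]]
knob [[0.621, 0.117], [0.617, 0.12]]
tall [[0.458, -0.219], [0.457, -0.219]]
short [[0.567, -0.194], [0.556, -0.189]]
slab [[0.543, -0.225], [0.506, -0.221]]
mount [[0.554, 0.367], [0.569, 0.355]]
driver [[0.779, 0.055], [0.77, 0.067]]
tin [[0.526, -0.425], [0.516, -0.423]]
[[-0. -1.  0.]
 [-1.  0.  0.]
 [-0. -0. -1.]]
```

View pics/w1.png

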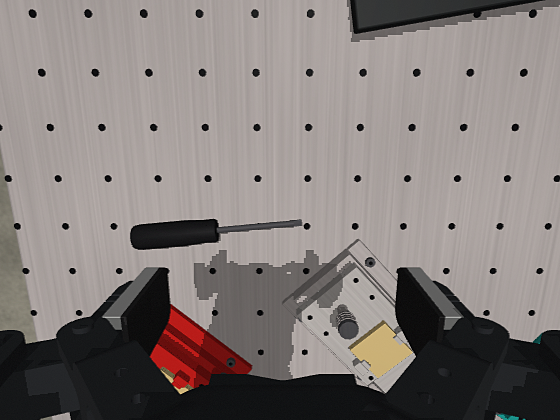

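Call:
move_arm --pt "-0.5 2 0 0.12 -1" --pt "-1 4 0 0.24 -1" --pt "-1.5 6 0 0.36 -1" --pt "-2 8 0 0.48 -1" --pt "-2 8 0 0.6 -1" --pt "-2 8 0 0.72 -1" --pt "-2 8 0 0.785 -1" --pt "-2 8 0 0.785 -1" --pt "-2 8 0 0.785 -1" --pt "-2 8 0 0.785 -1"

```text
clock: 2.68
ee_pos: [0.655, 0.0799, 0.2313]
ee_rot: [[0.705, -0.709, 0.0], [-0.709, -0.705, -0.0], [0.0, -0.0, -1.0]]
ft_force: [1.7, -0.3, 0.3]
finger_gap: 0.0852
gripper_force: 0.0
```

```bash
python3 - <<'E'
from h import *
s=monitor.get_state();print(s['ee_pos'],s['ee_rot'],s['joint_pos'],s['clock'])
a=snap('wrist','w2')
for t in ['knob_mid','mirror','sine_base','top_plate']:
    for r in spotter.silhouettes(t,'wrist'): print(t,round(float(r['score']),2),np.round(r['uv']),int(r['region'].sum()))
E
```

```text
[0.65499788 0.0799002  0.23131334] [[ 7.04990090e-01 -7.09217155e-01  1.77767021e-05]
 [-7.09217155e-01 -7.04990090e-01 -7.20236564e-06]
 [ 1.76404401e-05 -7.52994572e-06 -1.00000000e+00]] [ 4.16321589e-01  3.33945642e-01 -2.43042976e-02  1.47100192e-05
 -1.21253304e+00  3.66082425e-01] 2.6833
knob_mid 0.85 [ 65. 158.] 14084
knob_mid 0.83 [276. 280.] 10764
mirror 0.94 [279. 305.] 2374
mirror 0.72 [ 58. 185.] 3052
sine_base 0.66 [278. 276.] 14806
sine_base 0.62 [ 78. 158.] 19879
top_plate 0.92 [277. 270.] 7790
top_plate 0.78 [ 67. 144.] 10193
```

View pics/w2.png

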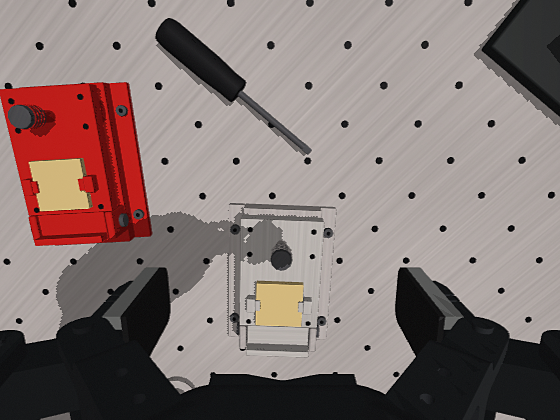

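```bash
cat >> h.py <<'E'
def fitpose(n,loc,uv,x0):
    from scipy.optimize import least_squares
    loc=np.array(loc,float)
    def W(p):
        c,s=np.cos(p[2]),np.sin(p[2]);return np.c_[p[0]+c*loc[:,0]-s*loc[:,1],p[1]+s*loc[:,0]+c*loc[:,1],loc[:,2]]
    r=least_squares(lambda p:(proj(n,W(p))-np.array(uv)).ravel(),x0,loss='soft_l1',f_scale=2)
    return r.x,r.fun.reshape(-1,2)
E
python3 - <<'E'
from h import *
loc=[(-.012,-.022,.053),(-.012,.022,.053),(.032,.022,.053),(.032,-.022,.053),(-.048,0,.083),(-.075,-.054,.008),(-.075,.054,.008)]
uv=[(257,281),(303,282),(304,327),(255,326),(282,258),(231,204),(337,208)]
p,f=fitpose('wrist',loc,uv,[.59,.15,2.356]);print(p,f.round(1).tolist())
c,s=np.cos(p[2]),np.sin(p[2]);print('knob',p[0]-.048*c,p[1]-.048*s)
print(np.linalg.inv(optics.camera_params('wrist')['camera_from_world'])[:3,3])
print('red',ray('wrist',(20,117),.08))
E
```

```text
[0.58375796 0.15237675 2.31445319] [[0.0, 1.1], [1.4, 1.8], [-2.1, -1.2], [1.0, -1.8], [0.3, 1.1], [-1.6, -0.7], [0.3, -0.5]]
knob 0.6162531899748561 0.11704885493068823
[0.69976632 0.0328243  0.37395566]
red [0.83723799 0.17642453 0.08      ]
```

Call:
move_arm --pt "-1.3 1.2 0 -0.02 -1" --pt "-2.6 2.4 0 -0.039 -1" --pt "-3.9 3.7 0 -0.039 -1" --pt "-3.9 3.7 -3 -0.039 -1" --pt "-3.9 3.7 -6 -0.039 -1" --pt "-3.9 3.7 -9 -0.039 -1" --pt "-3.9 3.7 -12 -0.039 -1" --pt "-3.9 3.7 -12 -0.039 -1" --pt "-3.9 3.7 -12 -0.039 -1" --pt "-3.9 3.7 -12 -0.039 -1"

```text
clock: 3.77
ee_pos: [0.6171, 0.1172, 0.113]
ee_rot: [[0.679, -0.734, 0.002], [-0.734, -0.679, 0.0], [0.001, -0.001, -1.0]]
ft_force: [0.7, 0.3, 0.7]
finger_gap: 0.0853
gripper_force: 0.0
```

```bash
python3 - <<'E'
from h import *
s=monitor.get_state();print(s['ee_pos'],s['ft_force'])
a=snap('wrist','w3')
print(proj('wrist',[[.6162,.1170,.083],[.6162,.1170,.063]]))
E
```

```text
[0.61713882 0.11722658 0.11301429] [0.68981675 0.29511006 0.73293737]
[[282.15601998 249.38782451]
 [282.30327429 236.26518553]]
```

View pics/w3.png

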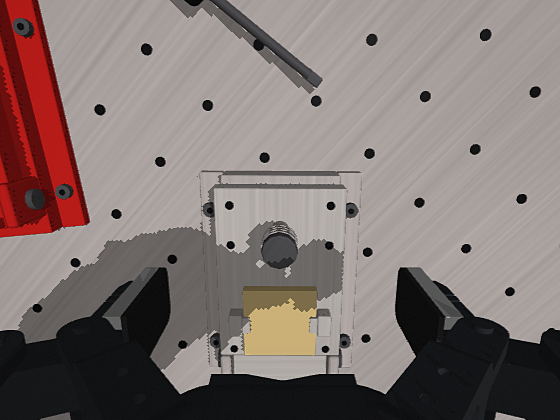

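```bash
python3 - <<'E'
from h import *
loc=[(-.012,-.022,.053),(-.012,.022,.053),(.032,.022,.053),(.032,-.022,.053),(-.048,0,.083),(-.075,-.054,.008),(-.075,.054,.008)]
uv=[(244,287),(317,287),(317,355),(244,355),(280,249),(200,171),(362,171)]
p,f=fitpose('wrist',loc,uv,[.59,.15,2.356]);print(p,f.round(1).tolist())
c,s=np.cos(p[2]),np.sin(p[2]);print('knob',p[0]-.048*c,p[1]-.048*s,monitor.get_state()['ee_pos'])
E
```

```text
[0.58451928 0.15293697 2.31632639] [[-0.8, 1.5], [0.8, 1.6], [-0.9, -1.5], [1.1, -1.7], [-0.1, 0.2], [-0.5, -0.3], [0.5, -0.1]]
knob 0.6170806251732437 0.11767000810187464 [0.61742509 0.11739479 0.11359574]
```

Call:
move_arm --pt "0 0 -2 0 -1" --pt "0 0 -4 0 -1" --pt "0 0 -5.8 0 -1" --pt "0 0 -5.8 0 -1" --pt "0 0 -5.8 0 1" --pt "0 0 -5.8 0 1" --pt "0 0 -5.8 0 1" --pt "0 0 -5.8 0 1" --pt "0 0 -5.8 0 1" --pt "0 0 -5.8 0 1"

```text
clock: 4.65
ee_pos: [0.6183, 0.1186, 0.0547]
ee_rot: [[0.679, -0.734, 0.005], [-0.734, -0.679, 0.003], [0.001, -0.006, -1.0]]
ft_force: [3.1, 3.4, 0.8]
finger_gap: 0.0162
gripper_force: 58.4
```

Call:
move_arm --pt "-0.15 0.17 0.48 0 1" --pt "-0.32 0.35 0.96 0 1" --pt "-0.51 0.55 1.42 0 1" --pt "-0.71 0.77 1.86 0 1" --pt "-0.93 1.01 2.29 0 1" --pt "-1.16 1.26 2.7 0 1" --pt "-1.4 1.52 3.1 0 1" --pt "-1.66 1.8 3.48 0 1" --pt "-1.66 1.8 3.48 0 1" --pt "-1.66 1.8 3.48 0 1"

```text
clock: 5.48
ee_pos: [0.6011, 0.1372, 0.0887]
ee_rot: [[0.679, -0.734, 0.004], [-0.734, -0.679, 0.003], [0.0, -0.005, -1.0]]
ft_force: [3.8, 7.6, -3.8]
finger_gap: 0.0163
gripper_force: 59.4
```

```bash
python3 - <<'E'
from h import *
snap('side','s1')
print({t:[(round(float(r['score']),2),np.round(r['uv']).tolist()) for r in spotter.silhouettes(t,'side')] for t in ['top_plate','mirror','roller']})
s=cv2.imread('pics/s1.png')[100:240,180:400];cv2.imwrite('pics/s1c.png',cv2.resize(s,None,fx=3,fy=3,interpolation=2))
E
```

```text
{'top_plate': [(0.68, [272.0, 182.0]), (0.67, [196.0, 180.0]), (0.61, [338.0, 166.0])], 'mirror': [(0.64, [184.0, 176.0]), (0.54, [331.0, 161.0]), (0.5, [262.0, 176.0])], 'roller': []}
```

View pics/s1c.png

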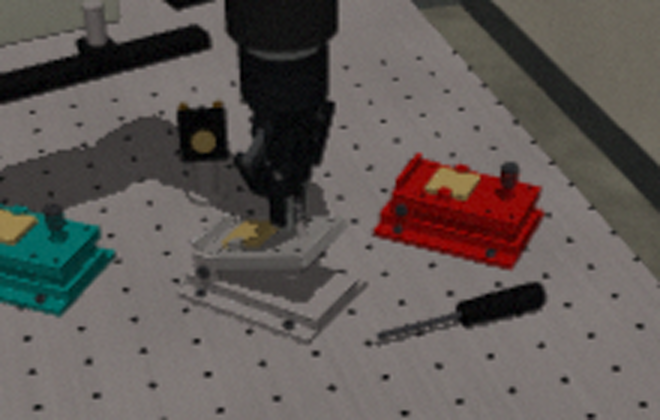

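Call:
move_arm --pt "-0.27 0.29 0.35 0 1" --pt "-0.55 0.6 0.69 0 1" --pt "-0.84 0.91 1.01 0 1" --pt "-1.15 1.24 1.3 0 1" --pt "-1.46 1.58 1.57 0 1" --pt "-1.78 1.92 1.82 0 1" --pt "-2.11 2.28 2.05 0 1" --pt "-2.42 2.62 2.25 0 1" --pt "-2.42 2.62 2.25 0 1" --pt "-2.42 2.62 2.25 0 1"

```text
clock: 6.52
ee_pos: [0.5769, 0.1635, 0.111]
ee_rot: [[0.679, -0.734, 0.004], [-0.734, -0.679, 0.003], [0.0, -0.005, -1.0]]
ft_force: [5.4, 7.8, -6.1]
finger_gap: 0.0153
gripper_force: 58.7
```

Call:
move_arm --pt "0 0 0 0 -1" --pt "0 0 0 0 -1" --pt "0 0 0 0 -1" --pt "0 0 0.5 0 -1" --pt "0 0 3 0 -1" --pt "0 0 6 0 -1" --pt "0 0 9 0 -1" --pt "1 -1.1 12 0 -1" --pt "3 -3.3 12 0 -1" --pt "4 -4.4 12 0 -1"

```text
clock: 7.35
ee_pos: [0.6172, 0.1162, 0.234]
ee_rot: [[0.679, -0.734, 0.005], [-0.734, -0.679, 0.002], [0.002, -0.005, -1.0]]
ft_force: [-0.3, -0.1, -1.1]
finger_gap: 0.0852
gripper_force: 0.0
```

```bash
python3 - <<'E'
from h import *
s=monitor.get_state();print(s['ee_pos'],s['ft_force'],s['joint_pos'])
a=snap('wrist','w4')
print(optics.camera_params('wrist')['K'])
E
```

```text
[0.61717022 0.1162334  0.23404603] [-0.25194192 -0.12417834 -1.06939872] [ 4.97093200e-01  2.77370599e-01 -9.86473556e-02  9.97591506e-04
 -1.18971858e+00  2.49107854e-01]
[[377.05441662   0.         282.30921123]
 [  0.         377.05441662 211.46586513]
 [  0.           0.           1.        ]]
```

View pics/w4.png

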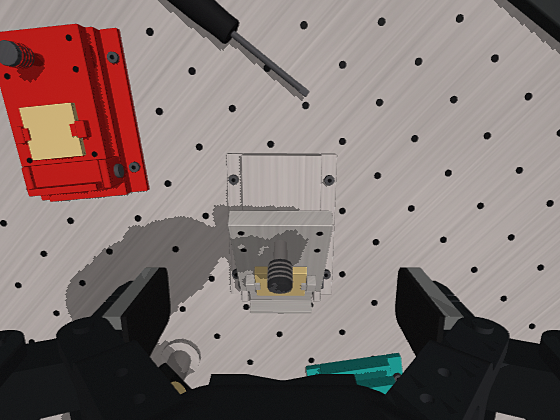

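```bash
python3 - <<'E'
from h import *
b=np.array([.5845,.1529]);yaw=2.3163;c,s=np.cos(yaw),np.sin(yaw)
def pl(sx,y,h,a):
    x=.05-sx*np.cos(a)+h*np.sin(a);z=.03+sx*np.sin(a)+h*np.cos(a)
    return [b[0]+c*x-s*y,b[1]+s*x+c*y,z]
for a in [.7,.75,.8]:
    print(a,proj('wrist',[pl(.122,-.038,.002,a),pl(.122,.038,.002,a),pl(.122,-.038,.016,a),pl(.122,.038,.016,a),pl(.098,0,.053,a)]).round(0).tolist())
E
```

```text
0.7 [[226.0, 215.0], [331.0, 215.0], [225.0, 231.0], [332.0, 231.0], [278.0, 294.0]]
0.75 [[226.0, 222.0], [331.0, 222.0], [224.0, 239.0], [333.0, 239.0], [278.0, 302.0]]
0.8 [[225.0, 230.0], [332.0, 230.0], [223.0, 248.0], [333.0, 248.0], [278.0, 310.0]]
```

```bash
python3 - <<'E'
from h import *
g=cv2.cvtColor(cv2.imread('pics/w4.png'),6)
print(200,g[200:260:1,310].tolist());print(g[255:300,280].tolist())
E
```

```text
200 [170, 170, 170, 169, 169, 170, 169, 168, 169, 170, 134, 167, 154, 152, 147, 148, 151, 156, 159, 158, 157, 156, 153, 154, 149, 193, 129, 131, 134, 133, 133, 134, 134, 134, 134, 134, 134, 134, 135, 136, 135, 136, 136, 136, 137, 137, 137, 137, 138, 139, 139, 138, 138, 139, 139, 139, 140, 139, 140, 139]
[97, 97, 99, 88, 27, 35, 69, 110, 47, 33, 34, 111, 86, 32, 34, 91, 107, 34, 36, 54, 108, 84, 34, 40, 42, 41, 40, 42, 43, 39, 38, 39, 38, 38, 39, 36, 56, 52, 73, 153, 144, 136, 139, 136, 133]
```

```bash
cat >> h.py <<'E'
B=np.array([.5845,.1529]);YAW=2.3163;C,S=np.cos(YAW),np.sin(YAW)
def bw(x,y,z): return [B[0]+C*x-S*y,B[1]+S*x+C*y,z]
def pl(sx,y,h,a): return bw(.05-sx*np.cos(a)+h*np.sin(a),y,.03+sx*np.sin(a)+h*np.cos(a))
def tob(p): d=np.array(p[:2])-B; return [C*d[0]+S*d[1],-S*d[0]+C*d[1],p[2]]
E
python3 - <<'E'
from h import *
print(proj('wrist',[bw(-.075,-.054,.008),bw(-.075,.054,.008)]))
for a in (.6,.65,.7): print(a,proj('wrist',[pl(.122,.03,.002,a),pl(.122,.03,.016,a),pl(.098,0,.053,a)]).round(1).tolist())
a=.66;k=pl(.098,0,.043,a);print(k,monitor.get_state()['ee_pos'],tob(monitor.get_state()['ee_pos']))
E
```

```text
[[223.77226467 154.10143913]
 [335.40843387 153.97651927]]
0.6 [[318.6, 201.9], [319.8, 216.2], [278.3, 278.1]]
0.65 [[319.1, 208.2], [320.3, 223.6], [278.3, 286.1]]
0.7 [[319.6, 215.0], [320.7, 231.3], [278.3, 294.2]]
[np.float64(0.5852157959771689), np.float64(0.15212468534493245), np.float64(0.12405511744778322)] [0.61734467 0.11468383 0.231984  ] [np.float64(-0.05035910819223091), np.float64(0.0017911365014684558), np.float64(0.2319840013658795)]
```

Call:
move_arm --pt "-1.6 1.9 0 0 -1" --pt "-3.2 3.7 -2 0 -1" --pt "-3.2 3.7 -5 0 -1" --pt "-3.2 3.7 -8 0 -1" --pt "-3.2 3.7 -11 0 -1" --pt "-3.2 3.7 -12.4 0 -1" --pt "-3.2 3.7 -12.4 0 0.2" --pt "-3.2 3.7 -12.4 0 1" --pt "-3.2 3.7 -12.4 0 1" --pt "-3.2 3.7 -12.4 0 1"

```text
clock: 8.23
ee_pos: [0.5841, 0.1545, 0.1083]
ee_rot: [[0.679, -0.734, 0.002], [-0.734, -0.679, 0.001], [0.001, -0.002, -1.0]]
ft_force: [-0.6, 0.2, 0.1]
finger_gap: 0.0387
gripper_force: 0.0
```

Call:
move_arm --pt "0 0 0 0 1" --pt "0 0 0 0 1" --pt "0 0 0 0 1" --pt "-0.14 0.15 0.13 0 1" --pt "-0.3 0.32 0.27 0 1" --pt "-0.45 0.5 0.4 0 1" --pt "-0.6 0.66 0.5 0 1" --pt "-0.76 0.82 0.6 0 1" --pt "-0.9 1.0 0.7 0 1" --pt "-0.9 1.0 0.7 0 1"

```text
clock: 9.07
ee_pos: [0.5756, 0.165, 0.1137]
ee_rot: [[0.679, -0.734, 0.003], [-0.734, -0.679, 0.001], [0.001, -0.003, -1.0]]
ft_force: [7.5, 2.9, -7.0]
finger_gap: 0.0156
gripper_force: 58.7
```

```bash
cat > edge.py <<'E'
from h import *
g=cv2.cvtColor(snap('wrist','w_last'),7).astype(int)
print(monitor.get_state()['ft_force'],monitor.get_state()['ee_pos'])
for y in (-.03,.03):
    for a in (.55,.6,.65,.7,.75,.8): print(y,a,proj('wrist',[pl(.122,y,.002,a),pl(.122,y,.016,a)]).round(1).tolist())
    u=int(round(proj('wrist',[pl(.122,y,.01,.75)])[0,0])); d=np.diff(g[:,u]); print(u,[(r,int(d[r])) for r in np.where(abs(d)>11)[0]])
E
python3 edge.py
```

```text
[ 8.54000473  2.33499916 -6.12936845] [0.57563686 0.16493526 0.11368499]
-0.03 0.55 [[210.1, 103.4], [205.2, 122.6]]
-0.03 0.6 [[208.1, 112.0], [203.2, 133.8]]
-0.03 0.65 [[206.2, 121.7], [201.3, 146.3]]
-0.03 0.7 [[204.2, 132.6], [199.5, 159.8]]
-0.03 0.75 [[202.4, 144.5], [197.8, 174.5]]
-0.03 0.8 [[200.6, 157.6], [196.2, 190.1]]
200 [(np.int64(71), 14), (np.int64(109), -87), (np.int64(110), 88), (np.int64(111), -55), (np.int64(112), 49), (np.int64(113), -83), (np.int64(114), 77), (np.int64(120), 15), (np.int64(125), -14), (np.int64(126), 14), (np.int64(129), -22), (np.int64(139), 20), (np.int64(142), 80), (np.int64(143), -87), (np.int64(146), 85), (np.int64(147), -91), (np.int64(150), 84), (np.int64(152), -91), (np.int64(154), 92), (np.int64(184), -38), (np.int64(185), -31), (np.int64(196), -151), (np.int64(202), 104), (np.int64(203), 40), (np.int64(240), -18), (np.int64(310), -64), (np.int64(311), -48)]
0.03 0.55 [[356.3, 103.4], [361.1, 122.6]]
0.03 0.6 [[358.2, 112.0], [363.0, 133.9]]
0.03 0.65 [[360.1, 121.7], [364.9, 146.3]]
0.03 0.7 [[362.0, 132.6], [366.6, 159.9]]
0.03 0.75 [[363.8, 144.6], [368.3, 174.6]]
0.03 0.8 [[365.6, 157.7], [369.9, 190.3]]
366 [(np.int64(70), -34), (np.int64(71), 33), (np.int64(72), 16), (np.int64(108), -31), (np.int64(109), -28), (np.int64(111), -56), (np.int64(112), 28), (np.int64(113), -23), (np.int64(114), 59), (np.int64(115), 45), (np.int64(132), 35), (np.int64(140), -13), (np.int64(141), 12), (np.int64(144), 25), (np.int64(145), -29), (np.int64(149), 44), (np.int64(154), -80), (np.int64(155), 62), (np.int64(183), 13), (np.int64(185), -39), (np.int64(186), -14), (np.int64(196), -22), (np.int64(197), -103), (np.int64(198), -22), (np.int64(201), 26), (np.int64(202), 67), (np.int64(203), 53), (np.int64(240), 13), (np.int64(241), 23), (np.int64(310), -22), (np.int64(311), -164), (np.int64(312), 17)]
```

Call:
move_arm --pt "0 0 0 0 0.5" --pt "0 0 0 0 0.2" --pt "0 0 0 0 0.2" --pt "0 0 0 0 0.0" --pt "0 0 0 0 0.0" --pt "0 0 0 0 0.0" --pt "0 0 0 0 0.0" --pt "0 0 0 0 0.0" --pt "0 0 0 0 0.0" --pt "0 0 0 0 0.0"

```text
clock: 9.95
ee_pos: [0.5742, 0.1642, 0.1136]
ee_rot: [[0.679, -0.734, -0.0], [-0.734, -0.679, -0.0], [0.0, 0.0, -1.0]]
ft_force: [-0.6, -0.6, -0.1]
finger_gap: 0.0425
gripper_force: 0.0
```

```bash
python3 edge.py | grep -v "^-\?0.03"; cat > rowfit.py <<'E'
E
```

```text
[ 0.29824228 -0.26043763  0.51227293] [0.57416283 0.16417804 0.11359262]
195 [(np.int64(85), 12), (np.int64(93), 19), (np.int64(94), -15), (np.int64(97), -39), (np.int64(98), 18), (np.int64(99), 32), (np.int64(103), 46), (np.int64(130), -85), (np.int64(131), 86), (np.int64(134), -12), (np.int64(136), 12), (np.int64(138), -13), (np.int64(140), 12), (np.int64(143), -14), (np.int64(144), 15), (np.int64(147), -14), (np.int64(148), 14), (np.int64(152), -55), (np.int64(153), 40), (np.int64(181), 13), (np.int64(183), -37), (np.int64(184), -29), (np.int64(195), -89), (np.int64(196), -65), (np.int64(200), 32), (np.int64(201), 116), (np.int64(236), -14), (np.int64(268), -114), (np.int64(284), 19), (np.int64(285), 18), (np.int64(286), 28), (np.int64(296), 45), (np.int64(297), -104)]
362 [(np.int64(69), -61), (np.int64(70), 56), (np.int64(71), 18), (np.int64(106), -58), (np.int64(107), -62), (np.int64(110), -16), (np.int64(113), 19), (np.int64(114), 32), (np.int64(115), 15), (np.int64(116), 64), (np.int64(150), 33), (np.int64(153), -63), (np.int64(154), 53), (np.int64(182), 14), (np.int64(184), -44), (np.int64(195), -20), (np.int64(196), -101), (np.int64(197), -21), (np.int64(200), 25), (np.int64(201), 67), (np.int64(202), 52), (np.int64(240), 13), (np.int64(241), 22), (np.int64(266), 21), (np.int64(267), -204), (np.int64(269), 47), (np.int64(270), 41), (np.int64(286), -15), (np.int64(293), 16), (np.int64(296), 107), (np.int64(297), -17), (np.int64(298), -80), (np.int64(308), -117)]
```

Call:
move_arm --pt "0 0 1 0 0" --pt "0 0 3 0 0" --pt "0 0 5 0 0" --pt "0 0 8 0 -0.5" --pt "0 0 11 0 -1" --pt "0 0 12 0 -1" --pt "2 -2.2 12 0 -1" --pt "4 -4.4 12 0 -1" --pt "4 -4.4 12 0 -1" --pt "4 -4.4 12 0 -1"

```text
clock: 10.83
ee_pos: [0.6147, 0.1191, 0.2338]
ee_rot: [[0.677, -0.736, -0.0], [-0.736, -0.677, -0.0], [-0.0, 0.0, -1.0]]
ft_force: [-0.3, 0.2, 0.4]
finger_gap: 0.0853
gripper_force: 0.0
```

```bash
python3 edge.py | grep -v "^-0.03"; python3 - <<'E'
from h import *
snap('scene','sc2');snap('side','sd2')
for n in ['scene','side']:
    for t in ['tall_stack_mid','short_stack_mid','slab']:
        r=spotter.silhouettes(t,n)
        for q in r[:1]:
            R=q['region'];ys,xs=np.where(R);print(n,t,q['score'],q['uv'],xs.min(),xs.max(),ys.min(),ys.max(),ray(n,q['uv'],{'t':.045,'s':.037}[t[0]]))
E
```

```text
[ 0.02393888 -0.08891367  0.35134458] [0.61417502 0.11968916 0.23370039]
237 [(np.int64(15), -75), (np.int64(16), -23), (np.int64(18), 28), (np.int64(19), 36), (np.int64(20), 40), (np.int64(28), -112), (np.int64(35), -13), (np.int64(36), -23), (np.int64(37), 60), (np.int64(38), 25), (np.int64(44), 76), (np.int64(148), -113), (np.int64(149), 111), (np.int64(151), -12), (np.int64(153), 13), (np.int64(154), -14), (np.int64(156), 13), (np.int64(157), -15), (np.int64(158), 15), (np.int64(160), -13), (np.int64(161), 13), (np.int64(163), -12), (np.int64(164), 13), (np.int64(167), 12), (np.int64(169), -12), (np.int64(170), 18), (np.int64(172), -70), (np.int64(173), -27), (np.int64(174), -14), (np.int64(176), 29), (np.int64(177), 71), (np.int64(212), -92), (np.int64(217), -13), (np.int64(218), -24), (np.int64(220), 101), (np.int64(221), -18), (np.int64(237), -54), (np.int64(239), -50), (np.int64(240), 12), (np.int64(241), -51), (np.int64(242), -41), (np.int64(244), 68), (np.int64(245), 26), (np.int64(247), 40), (np.int64(249), -43), (np.int64(272), 51), (np.int64(275), -13), (np.int64(277), -
[... 935 characters left out ...]
 (np.int64(289), -20), (np.int64(290), 13), (np.int64(359), -131), (np.int64(370), 55), (np.int64(371), 13), (np.int64(373), -130), (np.int64(374), 13)]
scene tall_stack_mid 0.9 [180.8, 237.5] 175 190 223 247 [ 0.45950119 -0.22489012  0.045     ]
scene short_stack_mid 0.77 [223.8, 255.1] 217 233 245 266 [ 0.56011434 -0.19180223  0.037     ]
scene slab 0.97 [207.8, 262.6] 150 261 229 295 [ 0.55694415 -0.22918229  0.037     ]
side tall_stack_mid 0.54 [253.1, 292.1] 245 261 279 303 [ 0.45332076 -0.21851748  0.045     ]
side short_stack_mid 0.51 [296.2, 276.2] 294 304 265 282 [ 0.55425123 -0.19557537  0.037     ]
side slab 0.58 [278.7, 294.5] 223 334 259 330 [ 0.50400585 -0.23367988  0.037     ]
```

Call:
move_arm --pt "-1.6 -3.5 0 0 -1" --pt "-3.3 -7 0 0 -1" --pt "-4.9 -10.6 0 0 -1" --pt "-6.5 -14.1 0 0 -1" --pt "-8.2 -17.7 0 0 -1" --pt "-9.8 -21.2 0 0 -1" --pt "-11.4 -24.8 0 0 -1" --pt "-13 -28.3 0 0 -1" --pt "-14.6 -31.6 0 0 -1" --pt "-15.7 -34 0 0 -1"

```text
clock: 12.12
ee_pos: [0.4556, -0.2217, 0.234]
ee_rot: [[0.678, -0.735, 0.0], [-0.735, -0.678, -0.0], [0.0, -0.0, -1.0]]
ft_force: [0.9, -0.3, 0.5]
finger_gap: 0.0856
gripper_force: 0.0
```

Call:
move_arm --pt "0 0 0 0 -1" --pt "0 0 0 0 -1" --pt "0 0 0 0 -1" --pt "0 0 0 0 -1" --pt "0 0 0 0 -1" --pt "0 0 0 0 -1" --pt "0 0 0 0 -1" --pt "0 0 0 0 -1" --pt "0 0 0 0 -1" --pt "0 0 0 0 -1"

```text
clock: 12.95
ee_pos: [0.4572, -0.2197, 0.2336]
ee_rot: [[0.679, -0.734, -0.0], [-0.734, -0.679, 0.0], [-0.0, 0.0, -1.0]]
ft_force: [0.1, 0.2, -0.5]
finger_gap: 0.0858
gripper_force: 0.0
```

```bash
python3 - <<'E'
from h import *
s=monitor.get_state();print(s['ee_pos'],s['joint_pos'])
a=snap('wrist','w5')
for t in ['tall_stack_mid','short_stack_mid']:
    for r in spotter.silhouettes(t,'wrist')[:2]:
        R=r['region'];ys,xs=np.where(R)
        print(t,round(float(r['score']),2),r['uv'],xs.min(),xs.max(),ys.min(),ys.max(),cv2.minAreaRect(np.c_[xs,ys].astype(np.float32)),ray('wrist',r['uv'],.07))
E
```

```text
[ 0.45723385 -0.21966663  0.23357894] [-6.01270780e-02  7.90432872e-02 -3.47111839e-01 -1.73434626e-05
 -1.14472289e+00  8.06427668e-01]
tall_stack_mid 0.94 [283.1, 189.7] 265 300 171 213 ((283.1206970214844, 192.44827270507812), (30.639728546142578, 36.02489471435547), 21.801406860351562) [ 0.45693088 -0.22230622  0.07      ]
short_stack_mid 0.96 [172.7, 127.5] 147 194 110 149 ((170.75001525878906, 129.25001525878906), (35.35533905029297, 36.06244659423828), 45.0) [ 0.55545201 -0.19985616  0.07      ]
```

View pics/w5.png

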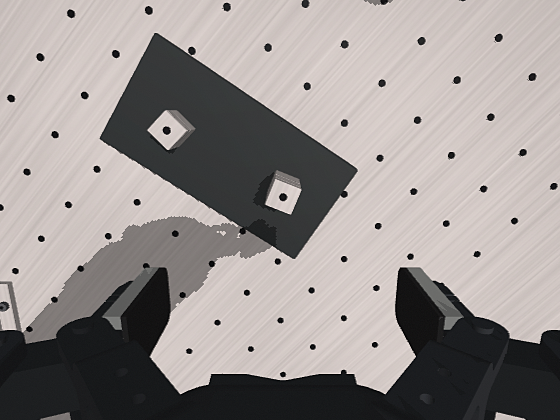

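```bash
python3 - <<'E'
from h import *
g=cv2.cvtColor(cv2.imread('pics/w5.png'),6)
R=(g>185).astype(np.uint8);R[:165]=0;R[220:]=0;R[:,:255]=0;R[:,310:]=0
print(g[185:190,275:292])
n,l,st,ce=cv2.connectedComponentsWithStats(R);print(st)
k=1+np.argmax(st[1:,4]);ys,xs=np.where(l==k)
P=np.array([ray('wrist',(u,v),.07)[:2] for u,v in zip(xs,ys)])*1000
r=cv2.minAreaRect(P.astype(np.float32));print(r)
print(ce[k],ray('wrist',ce[k],.07))
bx=cv2.boxPoints(r);e=bx[1]-bx[0];print(np.degrees(np.arctan2(e[1],e[0]))%90, np.linalg.norm(e))
E
```

```text
[[206 209 207 201 202 202 201 201 206 210 207 204 207 211 221 226 190]
 [207 210 204 200 202 202 202 203 208 208 206 204 204 206 213 218 220]
 [208 207 203 200 202 202 202 206 209 207 204 203 203 209 215 213 212]
 [210 205 200 201 202 202 203 206 209 205 203 204 205 210 213 211 211]
 [207 203 200 201 201 201 203 208 208 204 202 203 206 212 212 210 212]]
[[     0      0    560    420 234500]
 [   266    179     35     35    700]]
((453.1018981933594, -217.9213104248047), (23.181032180786133, 23.232955932617188), 20.45099449157715)
[282.88       196.37857143] [ 0.45320505 -0.21805493  0.07      ]
20.450996 23.232956
```

Call:
move_arm --pt "0 -0.3 0 -0.1 -1" --pt "-0.1 -0.67 0 -0.2 -1" --pt "-0.1 -0.67 -2 -0.3 -1" --pt "-0.1 -0.67 -5 -0.39 -1" --pt "-0.1 -0.67 -8 -0.39 -1" --pt "-0.1 -0.67 -11 -0.39 -1" --pt "-0.1 -0.67 -14 -0.39 -1" --pt "-0.1 -0.67 -16.5 -0.39 -1" --pt "-0.1 -0.67 -17.5 -0.39 -1" --pt "-0.1 -0.67 -17.5 -0.39 -1"

```text
clock: 13.93
ee_pos: [0.4546, -0.2264, 0.0565]
ee_rot: [[0.348, -0.937, -0.005], [-0.937, -0.348, 0.001], [-0.002, 0.004, -1.0]]
ft_force: [-0.3, -0.5, -0.4]
finger_gap: 0.0853
gripper_force: 0.0
```

Call:
move_arm --pt "0 0 0 0 -0.5" --pt "0 0 0 0 0" --pt "0 0 0 0 0.2" --pt "0 0 0 0 0.4" --pt "0 0 0 0 0.6" --pt "0 0 0 0 0.8" --pt "0 0 0 0 1" --pt "0 0 0 0 1" --pt "0 0 0 0 1" --pt "0 0 0 0 1"

```text
clock: 14.77
ee_pos: [0.4571, -0.2267, 0.0598]
ee_rot: [[0.349, -0.937, 0.002], [-0.937, -0.349, -0.001], [0.001, -0.002, -1.0]]
ft_force: [0.2, -0.0, 5.4]
finger_gap: 0.0222
gripper_force: 58.7
```

Call:
move_arm --pt "0 0 0.5 0 1" --pt "0 0 1.5 0 1" --pt "0 0 3 0 1" --pt "0 0 4.5 0 1" --pt "0 0 6 0 1" --pt "1 1.3 6 0.05 1" --pt "2.5 3.3 6 0.1 1" --pt "4.5 5.9 6 0.15 1" --pt "6.5 8.5 6 0.2 1" --pt "8.5 11.2 6 0.25 1"

```text
clock: 15.6
ee_pos: [0.5417, -0.1135, 0.1197]
ee_rot: [[0.571, -0.821, 0.001], [-0.821, -0.571, 0.0], [0.0, -0.001, -1.0]]
ft_force: [0.0, -0.3, -2.1]
finger_gap: 0.0216
gripper_force: 59.1
```

Call:
move_arm --pt "2 2.6 0 0.05 1" --pt "4 5.2 0 0.1 1" --pt "6 7.9 0 0.14 1" --pt "8 10.5 0 0.14 1" --pt "10 13.1 0 0.14 1" --pt "11.5 15.1 0 0.14 1" --pt "12.6 16.6 0 0.14 1" --pt "13.1 17.2 0 0.14 1" --pt "13.1 17.2 0 0.14 1" --pt "13.1 17.2 0 0.14 1"

```text
clock: 16.43
ee_pos: [0.6716, 0.0574, 0.1186]
ee_rot: [[0.679, -0.734, -0.001], [-0.734, -0.679, -0.0], [-0.001, 0.001, -1.0]]
ft_force: [0.7, -0.1, -2.3]
finger_gap: 0.0219
gripper_force: 59.1
```

```bash
python3 - <<'E'
from h import *
s=monitor.get_state();print(s['ee_pos'],tob(s['ee_pos']),s['finger_gap'],s['ee_rot'][:2])
a=snap('wrist','w6')
g=cv2.cvtColor(a,7)
sd=snap('side');c=sd[90:230,180:400];
h=np.hstack([cv2.resize(a[120:420,150:430],(400,430)),cv2.resize(c,(400,255)).copy() if 0 else np.vstack([cv2.resize(c,(400,255)),np.zeros((175,400,3),np.uint8)])])
cv2.imwrite('pics/w6h.png',h[:,:,::-1])
E
```

```text
[0.67164208 0.05737474 0.11859574] [np.float64(-0.12929897064147156), np.float64(0.0007714685665501098), np.float64(0.11859574065823511)] 0.021881198706340994 [[ 6.78878622e-01 -7.34249945e-01 -9.14107401e-04]
 [-7.34250331e-01 -6.78878805e-01 -1.39926556e-04]]
```

View pics/w6h.png

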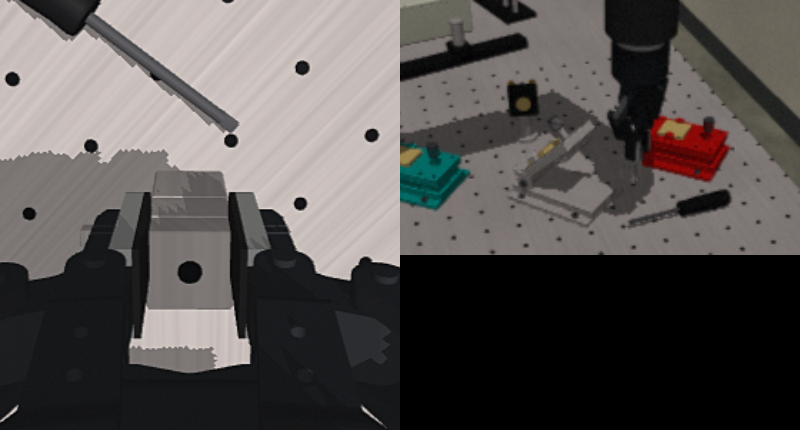

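```bash
python3 - <<'E'
from h import *
s=monitor.get_state();e=tob(s['ee_pos'])
for z in (.1268,.1288,.1308):
  print(z,[(1000*(np.array(tob(ray('wrist',uv,z)))-e)[:2]).round(1).tolist() for uv in [(283,309.8),(253.6,277),(311,277),(253.6,335),(311,335)]])
for z in (.0788,): print([(1000*(np.array(tob(ray('wrist',uv,z)))-e)[:2]).round(1).tolist() for uv in [(256,239),(307,239)]])
g=cv2.cvtColor(cv2.imread('pics/w6.png'),6);print(g[225:345,290].tolist())
E
```

```text
0.1268 [[11.5, 1.7], [-2.6, -9.7], [-2.6, 12.5], [22.9, -10.3], [22.9, 13.0]]
0.1288 [[10.4, 1.7], [-3.6, -9.6], [-3.6, 12.4], [21.6, -10.1], [21.6, 12.8]]
0.1308 [[9.3, 1.6], [-4.5, -9.4], [-4.5, 12.2], [20.3, -9.9], [20.3, 12.7]]
[[-1.5, -12.1], [-1.5, 14.0]]
[192, 192, 194, 195, 198, 198, 199, 200, 199, 199, 200, 197, 197, 203, 147, 91, 104, 90, 87, 89, 88, 89, 90, 88, 89, 89, 89, 90, 90, 90, 89, 88, 121, 85, 88, 89, 89, 89, 88, 91, 91, 91, 91, 90, 88, 95, 125, 86, 88, 85, 87, 90, 91, 91, 92, 89, 105, 121, 119, 120, 120, 121, 121, 121, 120, 121, 120, 121, 120, 121, 121, 121, 120, 120, 120, 121, 121, 121, 125, 132, 79, 50, 21, 26, 10, 11, 11, 38, 66, 108, 130, 125, 121, 120, 121, 122, 122, 120, 121, 120, 121, 121, 122, 122, 121, 120, 121, 121, 121, 118, 98, 208, 197, 194, 195, 194, 194, 194, 194, 193]
```

Call:
move_arm --pt "0 0 -2 0 1" --pt "0 0 -4 0 1" --pt "-0.5 0.55 -5 0 1" --pt "-1.1 1.2 -5.2 0 1" --pt "-1.8 2 -5.2 0 1" --pt "-2.5 2.8 -5.2 0 1" --pt "-3.1 3.4 -5.2 0 1" --pt "-3.6 4 -5.2 0 1" --pt "-3.6 4 -5.2 0 1" --pt "-3.6 4 -5.2 0 1"

```text
clock: 17.37
ee_pos: [0.6363, 0.0983, 0.0675]
ee_rot: [[0.68, -0.733, 0.001], [-0.733, -0.68, 0.0], [0.0, -0.001, -1.0]]
ft_force: [0.8, -0.1, -1.9]
finger_gap: 0.0221
gripper_force: 59.1
```

Call:
move_arm --pt "-0.3 0.3 0 0 1" --pt "-0.6 0.6 0 0 1" --pt "-0.9 0.9 0 0 1" --pt "-1.2 1.2 0 0 1" --pt "-1.5 1.5 0 0 1" --pt "-1.75 1.8 0 0 1" --pt "-1.75 1.8 0 0 1" --pt "-1.75 1.8 0 0 1" --pt "-1.75 1.8 0 0 1" --pt "-1.75 1.8 0 0 1"

```text
clock: 18.2
ee_pos: [0.6188, 0.1154, 0.0666]
ee_rot: [[0.679, -0.734, 0.0], [-0.734, -0.679, -0.0], [0.0, -0.0, -1.0]]
ft_force: [0.6, -0.5, -2.3]
finger_gap: 0.0217
gripper_force: 59.2
```

```bash
python3 - <<'E'
from h import *
s=monitor.get_state();print(s['ee_pos'],s['ft_force'],np.round(tob(s['ee_pos']),4))
a=snap('wrist','w7');g=cv2.cvtColor(a,7).astype(int)
print(proj('wrist',[bw(-.075,-.054,.008),bw(-.075,.054,.008),bw(-.075,0,.02)]).round(1))
for u in (225,250,283,310,340):
  d=np.diff(g[:,u]);print(u,[(int(r),int(d[r])) for r in np.where(abs(d)>20)[0] if r<290])
E
```

```text
[0.61882171 0.1153801  0.0666044 ] [ 0.59424627 -0.54843191 -2.28277216] [-0.0508  0.0002  0.0666]
[[180.  188.3]
 [378.7 188.3]
 [279.2 193. ]]
225 [(5, 90), (23, 80), (186, -50), (187, -50), (194, 83), (237, -71), (265, -122)]
250 [(8, -87), (9, -41), (25, 41), (26, -61), (40, 82), (42, 77), (186, -54), (187, -48), (194, 85), (240, -99), (253, -52), (255, -24), (256, -23)]
283 [(35, -61), (36, -61), (52, 34), (53, 49), (68, 80), (186, -23), (187, -79), (194, 94), (237, -96), (256, 33), (257, -37), (270, 27), (271, -38)]
310 [(58, -97), (59, -35), (76, 52), (89, 81), (187, -78), (194, 95), (251, -70), (253, -65), (254, -22), (256, -27), (273, 21), (276, 25)]
340 [(187, -72), (194, 89), (265, -176), (276, 27), (281, 36), (282, -27)]
```

Call:
move_arm --pt "0 0 -0.1 0 1" --pt "0 0 -0.2 0 1" --pt "0 0 -0.3 0 1" --pt "0 0 -0.4 0 1" --pt "0 0 -0.5 0 1" --pt "0 0 -0.58 0 1" --pt "0 0 -0.63 0 1" --pt "0 0 -0.68 0 1" --pt "0 0 -0.68 0 1" --pt "0 0 -0.68 0 1"

```text
clock: 19.08
ee_pos: [0.6188, 0.1155, 0.0599]
ee_rot: [[0.679, -0.734, 0.0], [-0.734, -0.679, 0.0], [0.0, -0.0, -1.0]]
ft_force: [0.4, -0.9, -0.7]
finger_gap: 0.022
gripper_force: 59.3
```

Call:
move_arm --pt "0 0 -0.05 0 1" --pt "0 0 -0.05 0 1" --pt "0 0 -0.05 0 0.6" --pt "0 0 -0.05 0 0.4" --pt "0 0 -0.05 0 0.2" --pt "0 0 -0.05 0 0.0" --pt "0 0 -0.05 0 -0.3" --pt "0 0 -0.05 0 -0.3" --pt "0 0 -0.05 0 -0.3" --pt "0 0 -0.05 0 -0.3"

```text
clock: 19.92
ee_pos: [0.6187, 0.1155, 0.0593]
ee_rot: [[0.679, -0.734, -0.0], [-0.734, -0.679, -0.0], [-0.0, 0.0, -1.0]]
ft_force: [-0.8, 0.7, 0.0]
finger_gap: 0.0553
gripper_force: 0.0
```

```bash
python3 - <<'E'
from h import *
s=monitor.get_state();print(s['ee_pos'],s['ft_force'],np.round(tob(s['ee_pos']),4),s['finger_gap'])
a=snap('wrist','w8');g=cv2.cvtColor(a,7).astype(int)
print('pred top front/back, foot front', proj('wrist',[bw(x,.0015,z) for x,z in[(-.053,.07),(-.041,.07),(-.029,.07),(-.053,.02)]]).round(1).tolist(), proj('wrist',[bw(-.075,0,.02)]).round(1))
for u in (275,290):
  d=np.diff(g[:,u]);print(u,[(int(r),int(d[r])) for r in np.where(abs(d)>14)[0] if 180<r<390])
E
```

```text
[0.61868287 0.11548673 0.05925189] [-0.75802777  0.74193455  0.00915477] [-0.0507  0.0003  0.0593] 0.05525075673651972
pred top front/back, foot front [[281.9, 280.8], [281.9, 309.1], [281.9, 336.3], [282.1, 238.0]] [[279.  195.7]]
275 [(189, -106), (197, 79), (238, -54), (239, -53), (253, -18), (255, 22), (256, 84), (257, -96), (269, 23), (270, 65), (271, -103), (276, -22), (280, 17), (303, -60), (304, -50), (315, 80), (316, 30), (378, -79), (379, -24)]
290 [(189, -108), (197, 82), (238, -52), (239, -53), (256, 83), (257, -90), (264, -16), (270, 28), (271, -34), (281, 16), (308, -28), (310, 27), (378, -69), (379, -35)]
```

Call:
move_arm --pt "0.4 -0.45 0 0 -0.3" --pt "1.2 -1.3 0 0 -0.3" --pt "2.4 -2.6 0 0 -0.3" --pt "4 -4.3 0 0 -0.3" --pt "5.5 -6 0 0 -0.3" --pt "5.5 -6 4 0 -0.3" --pt "5.5 -6 8 0 -0.3" --pt "5.5 -6 12 0 -0.3" --pt "4 -4.3 17.5 0 -0.3" --pt "2 -2.2 17.5 0 -0.3"

```text
clock: 20.8
ee_pos: [0.6426, 0.0911, 0.2398]
ee_rot: [[0.676, -0.737, 0.007], [-0.737, -0.676, 0.0], [0.004, -0.006, -1.0]]
ft_force: [0.9, 0.9, 1.0]
finger_gap: 0.0555
gripper_force: 0.0
```

Call:
move_arm --pt "-1 1.1 0 0 -0.3" --pt "-2 2.2 0 0 -0.3" --pt "-2 2.2 0 0 -0.3" --pt "-2 2.2 0 0 -0.3" --pt "-2 2.2 0 0 -0.3" --pt "-2 2.2 0 0 -0.3" --pt "-2 2.2 0 0 -0.3" --pt "-2 2.2 0 0 -0.3" --pt "-2 2.2 0 0 -0.3" --pt "-2 2.2 0 0 -0.3"

```text
clock: 21.63
ee_pos: [0.6188, 0.1152, 0.234]
ee_rot: [[0.678, -0.735, -0.0], [-0.735, -0.678, -0.0], [-0.0, 0.0, -1.0]]
ft_force: [0.4, 0.5, -0.5]
finger_gap: 0.0556
gripper_force: 0.0
```

```bash
cat > ang.py <<'E'
from h import *
def ang():
    g=cv2.cvtColor(snap('wrist','wl'),7).astype(int);o=[]
    for y in (-.033,.033):
        best=None
        for a in np.arange(.45,.82,.002):
            q=proj('wrist',[pl(.122,y,.002,a),pl(.122,y,.016,a)]);u=int(round(q[:,0].mean()))
            sc=sum(max(abs(g[int(v)+1,u+k]-g[int(v)-1,u+k])+abs(g[int(v)+2,u+k]-g[int(v),u+k]) for v in [r]) for r in q[:,1]+.5 for k in(-1,0,1))
            o.append((sc,y,round(a,3),q[:,1].round(1).tolist()))
    return sorted(o,key=lambda t:-t[0])[:6]
E
python3 - <<'E'
from ang import *
s=monitor.get_state();print(s['ee_pos'],np.round(tob(s['ee_pos']),4))
for r in ang():print(r)
for a in (.76,.788):print(pl(.098,0,.043,a))
g=cv2.cvtColor(cv2.imread('pics/wl.png'),6);u=int(proj('wrist',[pl(.122,.033,.01,.78)])[0,0]);print(u,proj('wrist',[pl(.122,.033,h,.788) for h in(.002,.016)]),g[195:260,u].tolist())
E
```

```text
[0.61877828 0.11522071 0.23404006] [-0.0509  0.0004  0.234 ]
(np.int64(723), -0.033, np.float64(0.782), [226.6, 244.2])
(np.int64(674), -0.033, np.float64(0.784), [226.9, 244.6])
(np.int64(674), -0.033, np.float64(0.786), [227.2, 244.9])
(np.int64(674), -0.033, np.float64(0.788), [227.5, 245.2])
(np.int64(608), -0.033, np.float64(0.672), [210.9, 226.6])
(np.int64(608), -0.033, np.float64(0.674), [211.1, 226.9])
[np.float64(0.578673250682252), np.float64(0.1592112454966883), np.float64(0.12868225008269296)]
[np.float64(0.5767881561576579), np.float64(0.16125308626937046), np.float64(0.12980290626090205)]
326 [[325.94631649 227.4835714 ]
 [327.09430129 245.23702621]] [183, 183, 183, 183, 183, 182, 183, 183, 183, 183, 183, 182, 183, 184, 183, 185, 185, 184, 184, 184, 184, 184, 184, 185, 185, 184, 185, 185, 185, 189, 195, 90, 113, 142, 176, 172, 173, 172, 170, 167, 168, 170, 170, 168, 167, 168, 171, 171, 169, 187, 143, 131, 133, 134, 135, 135, 134, 135, 135, 135, 136, 137, 135, 135, 138]
```

Call:
move_arm --pt "-1.4 1.5 0 0 -0.3" --pt "-2.8 3 0 0 -0.3" --pt "-4.2 4.6 0 0 -0.3" --pt "-4.2 4.6 -3 0 -0.3" --pt "-4.2 4.6 -6 0 -0.3" --pt "-4.2 4.6 -9 0 -0.3" --pt "-4.2 4.6 -11.5 0 -0.3" --pt "-4.2 4.6 -12.1 0 -0.3" --pt "-4.2 4.6 -12.1 0 -0.3" --pt "-4.2 4.6 -12.1 0 0.3"

```text
clock: 22.52
ee_pos: [0.5774, 0.1617, 0.1143]
ee_rot: [[0.679, -0.734, 0.001], [-0.734, -0.679, -0.0], [0.001, -0.001, -1.0]]
ft_force: [-0.3, 0.3, 0.5]
finger_gap: 0.0446
gripper_force: 0.0
```

Call:
move_arm --pt "0 0 0 0 0.5" --pt "0 0 0 0 0.7" --pt "0 0 0 0 1" --pt "0 0 0 0 1" --pt "0 0 0 0 1" --pt "0 0 0 0 1" --pt "0 0 0 0 1" --pt "0 0 0 0 1" --pt "0 0 0 0 1" --pt "0 0 0 0 1"

```text
clock: 23.35
ee_pos: [0.5782, 0.1623, 0.1154]
ee_rot: [[0.679, -0.734, 0.004], [-0.734, -0.679, 0.002], [0.001, -0.004, -1.0]]
ft_force: [0.6, 1.1, 6.5]
finger_gap: 0.0158
gripper_force: 58.5
```

```bash
python3 - <<'E'
from ang import *
s=monitor.get_state();print(s['ee_pos'],np.round(tob(s['ee_pos']),4),s['ft_force'])
for r in ang()[:3]:print(r)
k0=np.array(pl(.098,0,.043,.786))
for a in np.arange(.76,.5,-.02):print(round(a,2),((np.array(pl(.098,0,.043,a))-k0)*100).round(2).tolist())
E
```

```text
[0.57816552 0.16231311 0.11535979] [ 0.0112 -0.0017  0.1154] [0.58752009 1.138843   6.54891965]
(np.int64(548), -0.033, np.float64(0.78), [161.6, 192.9])
(np.int64(520), -0.033, np.float64(0.782), [162.1, 193.6])
(np.int64(516), 0.033, np.float64(0.504), [105.6, 122.7])
0.76 [0.17, -0.19, -0.1]
0.74 [0.31, -0.33, -0.19]
0.72 [0.44, -0.48, -0.28]
0.7 [0.57, -0.62, -0.37]
0.68 [0.7, -0.76, -0.47]
0.66 [0.83, -0.9, -0.57]
0.64 [0.96, -1.04, -0.67]
0.62 [1.08, -1.17, -0.78]
0.6 [1.21, -1.31, -0.89]
0.58 [1.33, -1.44, -1.01]
0.56 [1.45, -1.57, -1.12]
0.54 [1.57, -1.7, -1.25]
0.52 [1.69, -1.83, -1.37]
```

Lower first to about 0.60.

Call:
move_arm --pt "0.17 -0.19 -0.1 0 1" --pt "0.31 -0.33 -0.19 0 1" --pt "0.44 -0.48 -0.28 0 1" --pt "0.57 -0.62 -0.37 0 1" --pt "0.7 -0.76 -0.47 0 1" --pt "0.83 -0.9 -0.57 0 1" --pt "0.96 -1.04 -0.67 0 1" --pt "1.08 -1.17 -0.78 0 1" --pt "1.21 -1.31 -0.89 0 1" --pt "1.21 -1.31 -0.89 0 1"

```text
clock: 24.23
ee_pos: [0.5906, 0.1487, 0.1065]
ee_rot: [[0.679, -0.734, 0.004], [-0.734, -0.679, 0.001], [0.002, -0.004, -1.0]]
ft_force: [2.8, -0.9, 6.6]
finger_gap: 0.0154
gripper_force: 60.5
```

```bash
python3 - <<'E'
from ang import *
s=monitor.get_state();print(s['ee_pos'],np.round(tob(s['ee_pos']),4),s['ft_force'])
for r in ang()[:5]:print(r)
E
```

```text
[0.59059957 0.14874495 0.10651171] [-0.0072 -0.0017  0.1065] [ 2.81480152 -0.94804867  6.64125799]
(np.int64(572), 0.033, np.float64(0.512), [152.5, 173.6])
(np.int64(572), 0.033, np.float64(0.514), [152.9, 174.0])
(np.int64(551), -0.033, np.float64(0.818), [226.8, 263.8])
(np.int64(541), -0.033, np.float64(0.514), [152.8, 173.9])
(np.int64(541), -0.033, np.float64(0.516), [153.1, 174.3])
```

```bash
cat > pr.py <<'E'
from h import *
import sys
g=cv2.cvtColor(snap('wrist','wl'),7).astype(int);s=monitor.get_state();print(s['ee_pos'],s['ft_force'])
for a in (.5,.52,.54,.56,.6,.64):print(a,proj('wrist',[pl(.122,.033,h,a) for h in(.002,.016)]).round(1).tolist())
for y in (-.033,.033):
    u=int(proj('wrist',[pl(.122,y,.009,.56)])[0,0]);d=g[2:,u]-g[:-2,u];print(u,[(int(r)+1,int(d[r])) for r in np.where(abs(d)>18)[0] if 100<r<300])
print('stack edges pred',proj('wrist',[bw(-.053,0,.02),bw(-.053,0,.07),bw(-.029,0,.07)]).round(0)[:,1],proj('wrist',[bw(-.075,0,.02)]).round(1))
for u in (275,288):
    d=g[2:,u]-g[:-2,u];print(u,[(int(r)+1,int(d[r])) for r in np.where(abs(d)>18)[0] if 100<r<300])
E
python3 pr.py; python3 -c "
import cv2;s=cv2.imread('pics/wl.png');cv2.imwrite('pics/wlv.png',s)"
```

```text
[0.59066481 0.14877201 0.10652581] [ 2.44182934 -0.14849118  6.14249839]
0.5 [[362.2, 150.4], [367.5, 170.9]]
0.52 [[363.1, 153.9], [368.4, 175.4]]
0.54 [[363.9, 157.6], [369.3, 180.2]]
0.56 [[364.8, 161.5], [370.1, 185.1]]
0.6 [[366.5, 169.7], [371.8, 195.5]]
0.64 [[368.2, 178.6], [373.5, 206.6]]
199 [(106, -36), (108, 37), (144, -22), (145, -23), (149, -22), (150, 24), (152, -22), (160, 39), (161, 43), (164, -83), (165, -81), (168, 82), (170, -89), (172, 88), (174, -29), (175, 71), (198, 28), (199, 36), (200, -28), (201, -53), (251, -62), (252, -67)]
367 [(107, -45), (109, 58), (147, -80), (148, -63), (149, 44), (150, 59), (151, 23), (162, 30), (163, 24), (165, -19), (173, 30), (174, -36), (176, 47), (199, 49), (200, 23), (201, -54), (202, -47), (257, 19), (258, 48)]
stack edges pred [144. 153. 202.] [[283.6 105.8]]
275 [(106, -37), (108, 39), (143, -22), (144, -111), (145, -71), (153, 89), (154, 84), (174, -65), (175, -21), (176, 42), (198, 21), (199, 50), (201, -67), (202, -27), (233, -34), (261, -31), (263, 34), (265, -50), (266, -90), (267, -22), (270, 106), (271, 97), (273, -23), (274, -103), (275, -66), (278, 36), (279, 47), (282, -53), (283, -64), (287, 56), (288, 68), (291, -72), (292, -67), (296, 55), (297, 68), (300, -71)]
288 [(106, -37), (108, 53), (144, -124), (145, -118), (146, 20), (153, 96), (154, 95), (170, 20), (171, -135), (172, -205), (173, -48), (174, 79), (175, 163), (176, 79), (198, 19), (199, 53), (201, -66), (202, -28), (265, -103), (266, -114), (270, 108), (271, 79), (273, -51), (274, -104), (275, -44), (278, 35), (279, 39), (282, -66), (283, -63), (287, 70), (288, 65), (291, -69), (292, -50), (296, 70), (297, 65), (300, -70)]
```

View pics/wlv.png

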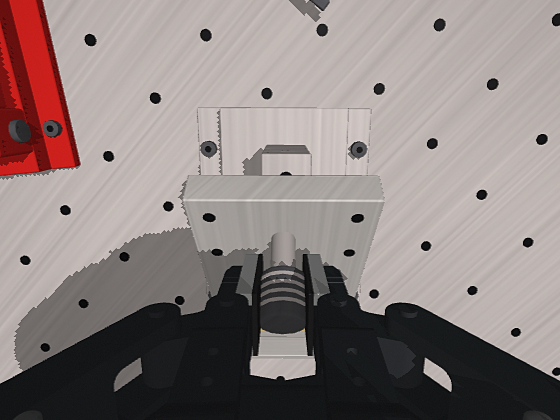

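Call:
move_arm --pt "0.04 -0.04 -0.04 0 1" --pt "0.08 -0.09 -0.08 0 1" --pt "0.12 -0.13 -0.12 0 1" --pt "0.16 -0.17 -0.16 0 1" --pt "0.2 -0.22 -0.2 0 1" --pt "0.24 -0.26 -0.23 0 1" --pt "0.28 -0.3 -0.27 0 1" --pt "0.32 -0.35 -0.31 0 1" --pt "0.36 -0.39 -0.36 0 1" --pt "0.36 -0.39 -0.36 0 1"

```text
clock: 25.17
ee_pos: [0.5942, 0.1449, 0.1032]
ee_rot: [[0.679, -0.734, 0.004], [-0.734, -0.679, 0.001], [0.002, -0.004, -1.0]]
ft_force: [1.5, -0.6, 8.5]
finger_gap: 0.016
gripper_force: 61.3
```

```bash
python3 pr.py
```

```text
[0.59421653 0.14485432 0.10316836] [ 1.43874424 -0.67067646  7.67236287]
0.5 [[363.1, 164.2], [368.6, 185.9]]
0.52 [[364.0, 167.9], [369.5, 190.7]]
0.54 [[364.9, 171.8], [370.4, 195.6]]
0.56 [[365.8, 175.8], [371.3, 200.8]]
0.6 [[367.5, 184.5], [373.0, 211.6]]
0.64 [[369.3, 193.9], [374.7, 223.2]]
198 [(115, -57), (117, 60), (151, -29), (153, 36), (155, -53), (157, 29), (162, 39), (163, 46), (174, -93), (175, -82), (176, 93), (177, 85), (178, -66), (179, -21), (180, 41), (201, 31), (202, 41), (203, -23), (204, -51), (248, -49), (249, -62)]
368 [(116, -43), (118, 56), (158, -55), (160, 46), (162, -19), (165, 30), (166, 24), (176, 24), (178, -24), (202, 44), (203, 34), (204, -39), (205, -48), (256, 37), (259, -24), (261, 46)]
stack edges pred [153. 165. 214.] [[283.6 115.3]]
275 [(115, -34), (116, -48), (117, 27), (118, 46), (153, -80), (154, -108), (158, 27), (160, -25), (164, -27), (165, 89), (166, 92), (178, -68), (180, 39), (181, -23), (201, 22), (202, 55), (204, -62), (205, -26), (236, -20), (237, -43), (264, -25), (265, -35), (268, -47), (269, -50), (272, 47), (273, 99), (274, 43), (276, -77), (277, -103), (278, -26), (281, 70), (282, 44), (284, -34), (285, -69), (286, -26), (289, 55), (290, 66), (293, -69), (294, -68), (298, 69), (299, 63)]
288 [(115, -30), (116, -58), (117, 39), (118, 70), (153, -55), (154, -120), (155, -50), (164, -24), (165, 92), (166, 100), (178, -74), (179, -27), (180, 39), (201, 20), (202, 55), (204, -58), (205, -30), (265, -60), (266, -58), (268, -44), (269, -22), (272, 74), (273, 104), (274, 25), (276, -110), (277, -131), (280, 29), (281, 70), (282, 35), (284, -50), (285, -67), (289, 67), (290, 65), (293, -71), (294, -51), (298, 68), (299, 49)]
```

Call:
move_arm --pt "0.03 -0.03 -0.03 0 1" --pt "0.06 -0.06 -0.06 0 1" --pt "0.09 -0.1 -0.09 0 1" --pt "0.12 -0.13 -0.12 0 1" --pt "0.15 -0.16 -0.15 0 1" --pt "0.18 -0.19 -0.18 0 1" --pt "0.2 -0.22 -0.2 0 1" --pt "0.2 -0.22 -0.2 0 1" --pt "0.2 -0.22 -0.2 0 1" --pt "0.2 -0.22 -0.2 0 1"

```text
clock: 26.05
ee_pos: [0.5962, 0.1427, 0.1012]
ee_rot: [[0.679, -0.734, 0.004], [-0.734, -0.679, 0.001], [0.002, -0.004, -1.0]]
ft_force: [2.2, -1.0, 7.9]
finger_gap: 0.0159
gripper_force: 61.6
```

```bash
python3 pr.py | grep -v "^2"
```

```text
[0.59617378 0.14275566 0.10116303] [ 1.12500404 -1.24747432  7.95402198]
0.5 [[363.7, 171.9], [369.3, 194.3]]
0.52 [[364.6, 175.7], [370.2, 199.2]]
0.54 [[365.5, 179.7], [371.1, 204.3]]
0.56 [[366.4, 183.9], [372.0, 209.6]]
0.6 [[368.2, 192.8], [373.7, 220.7]]
0.64 [[370.0, 202.4], [375.5, 232.6]]
197 [(120, -55), (122, 62), (151, -46), (153, 53), (157, 43), (158, 46), (179, -96), (180, -40), (181, 66), (202, 28), (203, 49), (205, -53), (250, -68), (251, -72), (256, -28), (258, 24)]
369 [(121, -55), (123, 66), (161, 34), (162, 29), (164, -24), (168, -22), (172, 22), (174, -29), (176, 41), (177, 40), (181, -29), (182, -32), (203, 43), (204, 47), (205, -29), (206, -50), (257, 21), (258, 33)]
stack edges pred [159. 172. 221.] [[283.5 120.5]]
```

Call:
move_arm --pt "0.03 -0.03 -0.03 0 1" --pt "0.03 -0.03 -0.03 0 1" --pt "0.06 -0.06 -0.06 0 1" --pt "0.06 -0.06 -0.06 0 1" --pt "0.09 -0.1 -0.09 0 1" --pt "0.09 -0.1 -0.09 0 1" --pt "0.11 -0.12 -0.12 0 1" --pt "0.11 -0.12 -0.12 0 1" --pt "0.11 -0.12 -0.12 0 1" --pt "0.11 -0.12 -0.12 0 1"

```text
clock: 26.93
ee_pos: [0.597, 0.1418, 0.1003]
ee_rot: [[0.679, -0.734, 0.004], [-0.734, -0.679, 0.002], [0.002, -0.004, -1.0]]
ft_force: [-2.4, 1.2, 11.8]
finger_gap: 0.0161
gripper_force: 62.1
```

```bash
python3 pr.py | grep -v "^2"
```

```text
[0.59697107 0.14187756 0.10027055] [-1.69354909  0.92025379 11.46737123]
0.5 [[364.0, 175.2], [369.6, 197.9]]
0.52 [[364.9, 179.1], [370.5, 202.9]]
0.54 [[365.8, 183.1], [371.4, 208.0]]
0.56 [[366.7, 187.3], [372.3, 213.4]]
0.6 [[368.5, 196.4], [374.1, 224.6]]
0.64 [[370.3, 206.1], [375.9, 236.6]]
196 [(122, -52), (124, 25), (125, -21), (131, -19), (135, -25), (137, 19), (144, 42), (145, 45), (181, -86), (182, -32), (183, 52), (203, 35), (204, 52), (206, -53), (250, -26), (252, -39), (253, -42), (254, -23), (256, 32)]
369 [(123, -60), (125, 71), (166, 32), (167, 22), (168, -23), (169, -21), (170, -20), (178, 33), (180, -33), (204, 43), (205, 57), (206, -25), (207, -58), (258, 21), (261, 49)]
stack edges pred [161. 175. 224.] [[283.6 122.6]]
```

Call:
move_arm --pt "0.02 -0.02 -0.03 0 1" --pt "0.02 -0.02 -0.03 0 1" --pt "0.02 -0.02 -0.03 0 1" --pt "0.04 -0.04 -0.06 0 1" --pt "0.04 -0.04 -0.06 0 1" --pt "0.04 -0.04 -0.06 0 1" --pt "0.04 -0.04 -0.06 0 1" --pt "0.04 -0.04 -0.06 0 1" --pt "0.04 -0.04 -0.06 0 1" --pt "0.04 -0.04 -0.06 0 1"

```text
clock: 27.82
ee_pos: [0.5971, 0.1418, 0.1002]
ee_rot: [[0.679, -0.734, 0.004], [-0.734, -0.679, 0.002], [0.001, -0.004, -1.0]]
ft_force: [-5.7, 3.3, 16.9]
finger_gap: 0.0163
gripper_force: 62.6
```

```bash
python3 pr.py | grep -v "^2"
```

```text
[0.59707781 0.14178166 0.10019926] [-5.2011309   3.89802341 16.86954433]
0.5 [[364.1, 175.5], [369.7, 198.2]]
0.52 [[365.0, 179.3], [370.6, 203.2]]
0.54 [[365.9, 183.4], [371.5, 208.4]]
0.56 [[366.8, 187.6], [372.4, 213.7]]
0.6 [[368.6, 196.7], [374.2, 225.0]]
0.64 [[370.4, 206.4], [375.9, 237.0]]
197 [(122, -58), (124, 61), (149, -20), (153, -26), (155, 21), (162, 38), (163, 42), (181, -105), (183, 77), (203, 29), (204, 56), (206, -56), (250, -69), (251, -57), (258, -27), (260, 33)]
369 [(123, -68), (125, 78), (168, 22), (171, -20), (175, -19), (179, 28), (181, -28), (182, -20), (184, 26), (204, 35), (205, 64), (207, -63), (256, 37), (261, 48)]
stack edges pred [161. 175. 224.] [[283.6 122.7]]
```

Call:
move_arm --pt "0 0 0 0 0.5" --pt "0 0 0 0 0.2" --pt "0 0 0 0 0.2" --pt "0 0 0 0 0.0" --pt "0 0 0 0 0.0" --pt "0 0 0 0 0.0" --pt "0 0 0.5 0 0.0" --pt "0 0 2 0 0.0" --pt "0 0 5 0 0.0" --pt "0 0 8 0 0.0"

```text
clock: 28.7
ee_pos: [0.5952, 0.1402, 0.1771]
ee_rot: [[0.679, -0.734, -0.003], [-0.734, -0.679, -0.001], [-0.001, 0.003, -1.0]]
ft_force: [0.4, 1.1, 0.0]
finger_gap: 0.0425
gripper_force: 0.0
```

Call:
move_arm --pt "0 0 3 0 0" --pt "1 -1.1 5 0 0" --pt "2 -2.2 5 0 0" --pt "3 -3.3 5 0 0" --pt "3 -3.3 5 0 0" --pt "3 -3.3 5 0 0" --pt "3 -3.3 5 0 0" --pt "3 -3.3 5 0 0" --pt "3 -3.3 5 0 0" --pt "3 -3.3 5 0 0"

```text
clock: 29.53
ee_pos: [0.6256, 0.108, 0.2267]
ee_rot: [[0.679, -0.734, -0.0], [-0.734, -0.679, -0.0], [-0.0, 0.0, -1.0]]
ft_force: [-0.0, -1.2, 0.2]
finger_gap: 0.0428
gripper_force: 0.0
```

```bash
python3 pr.py; python3 -c "
import cv2;s=cv2.imread('pics/wl.png');cv2.imwrite('pics/fin.png',cv2.resize(s[120:330,160:440],(800,600)))"
```

```text
[0.62570007 0.10799924 0.22687851] [-0.35889691 -0.21184959 -0.520142  ]
0.5 [[323.5, 205.2], [325.0, 218.1]]
0.52 [[323.8, 207.5], [325.3, 220.8]]
0.54 [[324.0, 209.8], [325.5, 223.6]]
0.56 [[324.3, 212.2], [325.7, 226.4]]
0.6 [[324.7, 217.2], [326.2, 232.2]]
0.64 [[325.2, 222.4], [326.6, 238.3]]
235 [(164, -54), (165, -99), (166, 69), (167, 103), (187, -141), (188, -160), (189, 22), (190, 38), (194, -20), (196, 99), (197, 113), (198, 29), (206, -90), (207, -80), (209, 45), (210, 60), (221, 70), (223, -62), (232, -57), (233, -70), (271, 27), (272, 27), (280, -40), (281, -94), (282, -34), (283, 28), (285, -33), (286, -46), (289, 38), (290, 27), (291, 78), (292, 70)]
324 [(165, -124), (167, 132), (189, -131), (190, -155), (191, -25), (192, 41), (193, 19), (194, 35), (195, 43), (197, 94), (198, 87), (209, -29), (210, -36), (221, 58), (222, 22), (223, -57), (273, 25), (278, 33), (280, 23), (281, -97), (282, -187), (284, 63), (286, -20), (287, -37), (289, 36), (291, 125), (292, 125)]
stack edges pred [190. 203. 231.] [[280.7 167.2]]
275 [(165, -108), (166, -73), (168, 95), (169, 92), (19
[... 233 characters left out ...]
261, 32), (262, 82), (263, -29), (264, -81), (265, 35), (266, 81), (267, -53), (268, -79), (269, 51), (270, 78), (271, -32), (272, -74), (283, 27), (284, 27), (290, 122), (291, 89)]
288 [(103, 75), (104, 87), (164, -25), (165, -99), (166, -64), (168, 100), (169, 101), (190, -48), (191, -108), (192, -43), (196, 30), (198, -31), (200, 32), (202, -33), (203, 103), (204, 95), (208, -118), (209, -30), (210, 69), (211, -25), (221, 66), (223, -59), (257, -119), (258, -137), (259, 49), (260, 51), (261, -68), (262, -48), (263, 73), (264, 35), (265, -72), (266, -33), (267, 74), (268, 33), (269, -73), (270, -33), (271, 69), (272, 34), (273, -65), (274, -43), (286, 26), (288, 62), (289, 118), (290, 39)]
```

Call:
move_arm --pt "-1 1.1 0 0 1" --pt "-2 2.2 0 0 1" --pt "-3.2 3.5 0 0 1" --pt "-3.2 3.5 -2 0 1" --pt "-3.2 3.5 -4 0 1" --pt "-3.2 3.5 -6 0 1" --pt "-3.2 3.5 -8 0 1" --pt "-3.2 3.5 -9 0 1" --pt "-3.2 3.5 -9 0 1" --pt "-3.2 3.5 -9 0 1"

```text
clock: 30.42
ee_pos: [0.5937, 0.1431, 0.1373]
ee_rot: [[0.679, -0.734, -0.0], [-0.734, -0.679, -0.0], [0.0, 0.0, -1.0]]
ft_force: [0.5, 0.6, 0.4]
finger_gap: -0.0004
gripper_force: 0.0
```

Call:
move_arm --pt "0 0 -0.1 0 1" --pt "0 0 -0.2 0 1" --pt "0 0 -0.3 0 1" --pt "0 0 -0.4 0 1" --pt "0 0 -0.5 0 1" --pt "0 0 -0.6 0 1" --pt "0 0 -0.65 0 1" --pt "0 0 -0.7 0 1" --pt "0 0 -0.7 0 1" --pt "0 0 -0.7 0 1"

```text
clock: 31.25
ee_pos: [0.5939, 0.1426, 0.13]
ee_rot: [[0.679, -0.734, -0.0], [-0.734, -0.679, -0.0], [0.0, 0.0, -1.0]]
ft_force: [-0.5, 0.6, 1.2]
finger_gap: 0.0001
gripper_force: 0.2
```

Call:
move_arm --pt "0 0 -0.04 0 1" --pt "0 0 -0.04 0 1" --pt "0 0 -0.08 0 1" --pt "0 0 -0.08 0 1" --pt "0 0 -0.12 0 1" --pt "0 0 -0.12 0 1" --pt "0 0 -0.16 0 1" --pt "0 0 -0.16 0 1" --pt "0 0 -0.16 0 1" --pt "0 0 -0.16 0 1"

```text
clock: 32.08
ee_pos: [0.5941, 0.1427, 0.1293]
ee_rot: [[0.679, -0.734, 0.001], [-0.734, -0.679, 0.0], [0.001, -0.001, -1.0]]
ft_force: [-2.7, 0.2, 9.3]
finger_gap: -0.0006
gripper_force: 4.1
```

Call:
move_arm --pt "0 0 -0.04 0 1" --pt "0 0 -0.04 0 1" --pt "0 0 0.1 0 1" --pt "0 0 0.5 0 1" --pt "0 0 2 0 1" --pt "0 0 5 0 1" --pt "0 0 8 0 1" --pt "1.6 -1.7 9.5 0 1" --pt "3.2 -3.5 9.5 0 1" --pt "3.2 -3.5 9.5 0 1"

```text
clock: 32.92
ee_pos: [0.6281, 0.106, 0.2246]
ee_rot: [[0.678, -0.735, 0.002], [-0.735, -0.678, 0.001], [0.001, -0.002, -1.0]]
ft_force: [-0.7, 0.6, -0.4]
finger_gap: -0.0
gripper_force: 0.0
```

```bash
python3 pr.py | grep -v "^2[78]"; python3 -c "
from h import *
print(bot.finish_job())"
```

```text
[0.62673785 0.10663219 0.22340694] [-0.55237516  0.16046883 -0.95068237]
0.5 [[323.9, 208.4], [325.5, 221.6]]
0.52 [[324.2, 210.7], [325.7, 224.3]]
0.54 [[324.4, 213.1], [326.0, 227.1]]
0.56 [[324.7, 215.5], [326.2, 230.0]]
0.6 [[325.2, 220.6], [326.6, 235.9]]
0.64 [[325.7, 226.0], [327.1, 242.1]]
234 [(120, -23), (121, -113), (122, -124), (123, -61), (124, -19), (125, 19), (126, 114), (127, 166), (128, 55), (168, -57), (169, -83), (170, 69), (171, 84), (190, -113), (191, -159), (193, 43), (194, -29), (195, -67), (196, -37), (198, 65), (199, 44), (201, 136), (202, 114), (203, -19), (208, -68), (209, -89), (213, -21), (214, 54), (215, 70), (225, -68), (226, -30), (228, -26), (262, 19), (285, -58), (286, -101), (287, 23), (288, 21), (289, -38), (291, -27), (292, 47), (293, 53), (295, 127), (296, 99), (298, -88), (300, 40)]
325 [(168, -21), (169, -122), (170, 34), (171, 129), (193, -106), (194, -114), (195, -40), (196, -19), (197, 52), (198, 48), (200, 83), (201, 90), (214, -31), (215, -38), (226, 35), (227, 35), (228, -34), (229, -30), (281, 23), (285, -88), (286, -164), (287, -27), (288, 61), (289, 26), (291, -19), (293, 23), (295, 55), (296, -61), (297, -122)]
stack edges pred [193. 206. 234.] [[280.7 169.6]]
the job is handed in; nothing more can be done
None
```

The job is handed in, but I had no pass/fail result back: from the wrist camera the plate sits at about 0.53 rad (30 degrees is 0.524) and the tall stack stands upright under the roller, about 4 mm off centre (x ≈ -41 mm). The roller-to-stack force after letting go was not measured; I pressed the knob down with about 9 N before backing off.

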